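Flip the board in the circuit-board holder

ROBOT

A 7-joint arm with a two-finger parallel gripper is mounted at the origin on the work surface. World frame = base frame: x ahead of the robot, y to its left, z up, the work surface at z = 0. Lengths are in m, angles in rad, forces in N, time in s.
With the tool pointing down it reaches from about 0.4 to 0.85 m from the base axis. Payload 4.4 kg.
Tool frame: the origin (TCP) lies midway between the tips of the shut fingers; the grasp point (between the pads) lies robot.grip_depth behind it (robot.grip_depth is the distance from the TCP to the grasp point, in m); y points along the fingers, z is the direction in which the jaws open and shut, and the axes are right-handed (so a half turn about y gives the same grasp; the last joint's range is limited). The gripper opens to 94 mm and grips with 3 to 60 N. Pads are 16 mm wide; open, the fingers measure 119 mm over their backs; the gripper's body (75 mm by 177 mm) begins 78 mm behind the grasp point.
Start: joints at [-1.293, 0.628, 0.038, 1.517, -0.027, 0.996, -0.02], TCP at [0.219, 0.612, 0.205] pointing down, gripper open.
Joint ranges: [-3.06, 3.06], [-0.37, 2.12], [-1.25, 1.32], [0.18, 2.47], [-1.1, 4.24], [0.23, 1.98], [-2.94, 2.94]. Speed limits (rad/s): [2.57, 2.57, 3.14, 3.14, 3.14, 3.14, 3.14].

INTERFACE

Orientations are given as a rotation vector (axis times angle).
In Python, from workcell import robot gives the robot as it stands.
- The arm moves only by the shell command python3 -m jog 'ROWS' [OPENING] [FORCE]. ROWS is a JSON object of lists of equal length, an entry for each row: "slide": the shift along the tool's x, y, z in m, a list of three; "yaw": the turn about the tool's y in degrees. In form: {"slide": [[dx, dy, dz], ...], "yaw": [yaw, ...]}. A call has 1 to 5 rows; each row shifts and turns the commanded pose from where the row before left it, along the tool's axes as they then stand; what a row does not reach is not made up. A row lasts 1/10 s, in which the tool goes at most 50 mm and 8.59 degrees, less where a joint would pass 70% of its speed; a pose out of reach is approached as far as the arm can. A call is refused whole if a number of a shift passes 0.05 or a number of a turn 8.59, either way. A call with a gripper value outside its range is refused whole. OPENING is the finger opening in m, from 0 to 0.094, set as the call begins (- or left out, the last holds). The fingers move at their own pace and stop on an object; FORCE is the grip in N (left out, the last holds). Time passes only in rows, so rows that do not move let the fingers close. It gives the time, the measured TCP pose, the force and the opening at its end, in the units of the state.
- robot.state(): the state, without advancing time (a new reading comes with each control period).
- robot.get_image(name): name is "side" or "top"; returns a dict with "color" (420x560x3 uint8, red, green, blue), "range_z" (420x560 float32, m along the optical axis (not along the pixel's ray), 0 where there is no reading), "camera_matrix" (3x3 intrinsics, pixels), "k1" (the pictures are not rectified: a ray, as slopes to the right and down, at radius r is drawn at 1 + k1 r^2 times it, then the intrinsics apply), "R" (3x3) and "t" (3): a world point X has camera coordinates R X + t. Camera axes: x right, y down, z forward; pixel columns grow to the right and rows downward; lengths in m; the calibration is good to about 2 mm. A picture is of the moment at which its call begins.
- robot.job_done(): hands the job in, once; it reports no verdict.
Trained networks look in the newest picture that a camera, given by its name, has taken for a name from the list of things; names that differ only in an ending like _2 or _b are one class to them, and where a whole thing is asked for, a point or a joint stands for the part that bears it (a point fixed in the world has none). Each returns a list of dicts, best first, with "p" (0 to 1); they miss things now and then, are a little off and sometimes report something else, mostly with a low value. They report only what shows in the picture. A call takes as long as a camera call.
- robot.spot_in(camera, name): "pixel" ([column, row] in pixels, amid what is visible of it).
- robot.silhouettes(camera, name): "region" (420x560 bool, what is visible of it) and "pixel" ([column, row] in pixels, amid what is visible of it).
- robot.mark_of(camera, name): "pixel" ([column, row] in pixels: a listed point, or the origin of a listed thing).
The state is a dict: "clock": time; "q": joint angles; "joint_velocities": joint speeds; "joint_efforts": joint torques, N m; "tool_pos": TCP position; "ee_rot": TCP orientation; "force": force on the tool from outside, world axes, zero at the start; "moment": the same for the moment, N m; "finger_gap": opening from 0.0 (shut) to 1.0 (fully open).
Only numpy, scipy, OpenCV 4.12 (cv2) and the standard library are available. Lean on these libraries where they do the work, as an engineer would, in place of code of your own. Each camera call takes 0.05 s, during which the arm holds its last target.

TASK

The prototype board in the circuit-board holder has its component side up; flip it over in the holder so that the copper solder side faces up and the board lies level again, ready for soldering. Do it with light fingertip pushes: never pinch the board or press on its components, and do not lift, tip or shove the holder. Leave everything else on the bench where it is.

Things in the scene. Friction and masses are not known exactly. Their poses are not given: they have to be found in the camera images.
- holder: Board holder, loose on the bench, 1.5 kg. Two grey cross feet (124 mm along its x, 30 mm along y, 20 mm high) 200 mm apart along y, joined by two steel rods 8 to 18 mm above the bench; on each foot an upright 26 x 10 mm, 118 mm high. Origin on the bench under its centre; z up; y runs along the board's turning axis, x points roughly away from the robot.
- board (a joint): Turn of the board about the holder's y axis. 0 = level, component side up; grows as the edge on the holder's -x side (the robot's side) goes down. Level with the copper side up is +pi or -pi: it turns either way without a stop there. The pivots are stiff and the board balanced: it stays at any angle it is left; about 1.5 N at 40 mm from the axis turns it.
- board_mid (a point): Centre of the 100 x 160 x 2 mm green board, on the turning axis 105 mm above the bench. Axes turn with the board: z out of the component side (other face: copper strips), y along the axis and the 160 mm edges, x across. The long edges are free, 50 mm from the axis. Black jaws (44 mm along x, 10 mm thick) hold the short ends at y = 73 to 88 mm; knobs out to y = 122 mm.
- parts: The components on the board's component side, not to be pressed on; origin and axes as board_mid. All lie within 20 mm of the axis, so margins 30 mm wide along the long edges are bare on both faces. In the middle (y within 20 mm) a chip 8 mm high; towards the ends two capacitors, terminals and a heat sink up to 25 mm high.
- battery: 9 V block battery, blue and silver, standing, 17 x 26 x 48 mm, origin under its centre; stands before the holder (its -x side).
- screwdriver: Screwdriver about 160 mm long and 25 mm thick, lying before the holder, roughly along the holder's y. Origin at its middle, on the bench.
- reel: Reel of solder, 62 mm across and 40 mm high, on its flat side beyond the holder. Origin under its centre.
- breadboard: White plug-in breadboard with small modules, 55 x 83 x 14 mm, lying beyond the holder. Origin under its centre.
- car: Two-wheeled robot car, 170 mm long, 164 mm over its red-rimmed wheels, 104 mm high, standing to the robot's left. Origin on the bench under its centre.
- meter: Grey handheld multimeter leaning on its fold-out stand, 88 mm wide, 175 mm high, to the robot's right. Origin on the bench under it.
- cup: Paper cup with an orange and black pattern, 80 mm across, 95 mm high, to the robot's left. Origin under its centre.

How it is judged:
By the outcome, as a careful person would: the job done as asked, in the order asked, and still so for the second after the job is handed in, with the robot touching nothing.
It also fails if it takes over 48 s, if anything falls off the work surface, if the arm or the gripper's body presses on something with over 40 N, if the wrist force passes 120 N, or if a joint passes its speed limit or range.

## Working session

There is one attempt and no reset: what is moved stays moved. The work goes in short steps, Python scripts to look and compute and a shell command to move; the robot and the scene stay as the last step left them, time stands still between calls to the robot, and variables do not carry over. Pictures are saved under pics/ and viewed, and the job is handed in when it is done.

```bash
ls; mkdir -p pics
cat > h.py <<'E'
import numpy as np, cv2
from workcell import robot
def save(cam,fn):
    im=robot.get_image(cam); cv2.imwrite('pics/'+fn,im['color'][:,:,::-1]); return im
def world(im,px,z=None):
    """pixel -> world by range image (median patch) or by plane height z"""
    K=im['camera_matrix'];c,r=px
    xd=np.array([(c-K[0,2])/K[0,0],(r-K[1,2])/K[1,1]])
    x=xd.copy()
    for _ in range(20): x=xd/(1+im['k1']*(x@x))
    ray=np.array([x[0],x[1],1.]);R,t=np.array(im['R']),np.array(im['t'])
    if z is None:
        p=im['range_z'][int(r)-1:int(r)+2,int(c)-1:int(c)+2];p=p[p>0]
        if len(p)==0:return None
        return R.T@(ray*np.median(p)-t)
    o=-R.T@t;d=R.T@ray
    return o+d*(z-o[2])/d[2]
def cloud(im):
    K=im['camera_matrix'];h,w=im['range_z'].shape
    c,r=np.meshgrid(np.arange(w),np.arange(h))
    xd=np.stack([(c-K[0,2])/K[0,0],(r-K[1,2])/K[1,1]],-1);x=xd.copy()
    for _ in range(20): x=xd/(1+im['k1']*(x**2).sum(-1,keepdims=True))
    P=np.concatenate([x,np.ones((h,w,1))],-1)*im['range_z'][...,None]
    return (P-np.array(im['t']))@np.array(im['R'])
E
python3 - <<'E'
from h import *
np.set_printoptions(precision=4,suppress=True)
print(robot.state(),robot.grip_depth)
for c in('top','side'):
    im=save(c,c+'0.png');print(c,-im['R'].T@im['t'],im['R'][2])
    for n in('holder','board_mid','battery','screwdriver','reel','breadboard','car','meter','cup'):
        for d in robot.mark_of(c,n)[:2]: print(n,d['pixel'],round(d['p'],2),world(im,d['pixel'],0.105 if n=='board_mid' else 0.))
E
```

```text
pics
{'clock': 0.0, 'q': array([-1.2928,  0.6293,  0.0384,  1.5183, -0.027 ,  0.9963, -0.02  ]), 'joint_velocities': array([-0.0002, -0.0007, -0.0011,  0.001 ,  0.0006, -0.0002,  0.0026]), 'joint_efforts': array([ -0.0011, -54.9731,   1.1436, -18.6631,  -0.0521,   0.0237,
         0.0002]), 'tool_pos': array([0.2188, 0.6114, 0.2046]), 'ee_rot': array([-1.5557,  0.2701, -0.2696]), 'force': array([-0.1446, -1.5378,  0.6478]), 'moment': array([-0.0224, -0.0166, -0.0097]), 'finger_gap': 1.000135769465445} 0.0188
top [0.4344 0.0182 1.252 ] [ 0.0802 -0.     -0.9968]
holder [285.2, 213.9] 0.92 [ 0.5163 -0.0025  0.    ]
board_mid [288.4, 210.3] 0.63 [ 0.5179 -0.0085  0.105 ]
battery [255.3, 256.3] 0.44 [0.4088 0.0752 0.    ]
screwdriver [308.8, 250.1] 0.78 [ 0.423  -0.0616  0.    ]
reel [301.4, 165.5] 0.74 [ 0.6415 -0.0461  0.    ]
breadboard [259.3, 171.2] 0.71 [0.6279 0.0631 0.    ]
car [109.5, 248.9] 0.93 [0.4325 0.4454 0.    ]
meter [458.2, 212.9] 0.93 [ 0.5139 -0.4442  0.    ]
cup [173.0, 271.3] 0.96 [0.3736 0.2844 0.    ]
side [ 0.2002 -0.8148  0.8858] [ 0.2604  0.6922 -0.6731]
holder [281.0, 237.9] 0.66 [ 0.5093 -0.0009  0.    ]
board_mid [283.2, 212.0] 0.76 [ 0.5119 -0.0075  0.105 ]
battery [314.4, 215.8] 0.75 [0.6371 0.0534 0.    ]
battery [242.0, 226.8] 0.7 [0.4167 0.0803 0.    ]
screwdriver [258.7, 261.2] 0.72 [ 0.4216 -0.0639  0.    ]
screwdriver [285.1, 210.1] 0.63 [0.5623 0.1073 0.    ]
reel [326.2, 241.8] 0.57 [ 0.6253 -0.0585  0.    ]
car [220.6, 160.1] 0.8 [0.4406 0.4304 0.    ]
meter [354.9, 372.8] 0.8 [ 0.5193 -0.4436  0.    ]
cup [209.7, 190.7] 0.86 [0.3654 0.2763 0.    ]
cup [242.9, 228.0] 0.68 [0.4178 0.0746 0.    ]
```

Run:
```python
import cv2
a=cv2.imread('pics/top0.png')[120:310,190:380];cv2.imwrite('pics/top0c.png',cv2.resize(a,None,fx=3.1,fy=3.1,interpolation=2))
a=cv2.imread('pics/side0.png')[130:320,190:400];cv2.imwrite('pics/side0c.png',cv2.resize(a,None,fx=3.1,fy=3.1,interpolation=2))
```

```text
(no output)
```

View pics/top0.png

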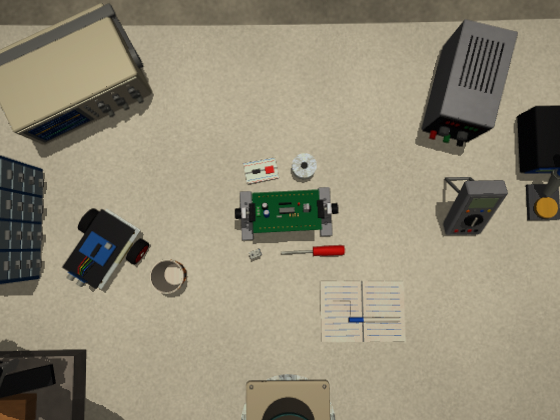

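View pics/side0.png

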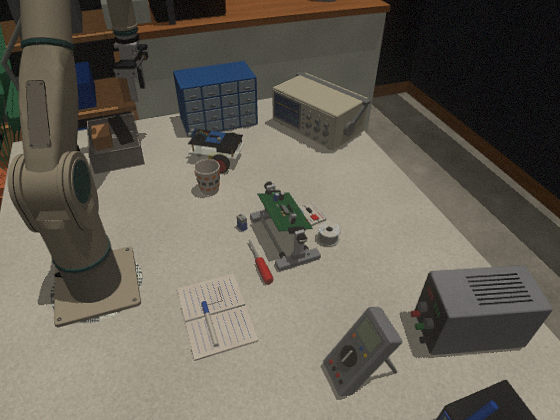

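```bash
sleep 1
```

```text
(no output)
```

View crops.

The top view shows the holder at about (287,212), the battery at (255,254) and the screwdriver at (313,251) on the robot's side. The reel at (304,165) and breadboard at (262,170) are beyond it.

View pics/top0c.png

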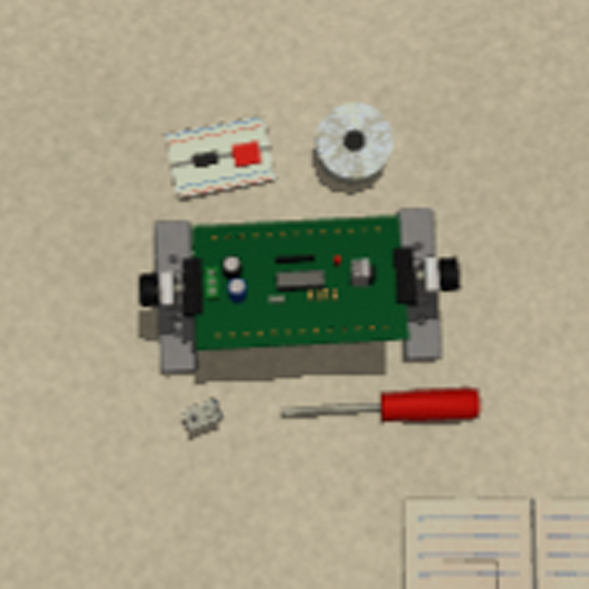

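View pics/side0c.png

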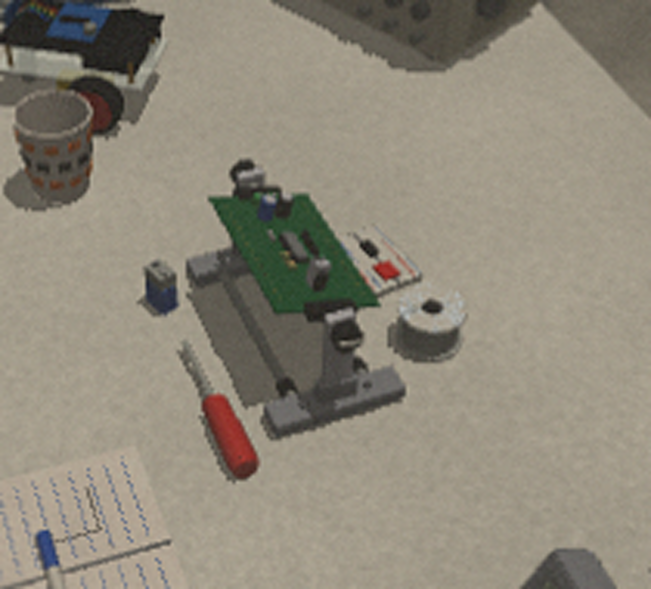

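Run:
```python
from h import *
np.set_printoptions(precision=4,suppress=True)
for c in('top','side'):
    im=robot.get_image(c);W=cloud(im);C=im['color'].astype(int)
    g=(C[...,1]>C[...,0]+25)&(C[...,1]>C[...,2]+15)&(im['range_z']>0)
    X=W[g];m=(abs(X[:,0]-.515)<.12)&(abs(X[:,1])<.15)&(X[:,2]>.06)&(X[:,2]<.16);X=X[m]
    print(c,len(X),np.percentile(X[:,2],[5,50,95]))
    # plane fit
    A=np.c_[X[:,:2],np.ones(len(X))]
    s=np.ones(len(X),bool)
    for _ in range(5):
        k=np.linalg.lstsq(A[s],X[s,2],rcond=None)[0];s=abs(A@k-X[:,2])<.006
    print('plane',k,s.sum())
    rc=cv2.minAreaRect((X[s,:2]*1000).astype(np.float32));print(rc)
    # other heights
    m=(abs(W[...,0]-.515)<.16)&(abs(W[...,1])<.17)
    for lo,hi in((.01,.03),(.035,.06),(.115,.14)):
        q=W[m&(W[...,2]>lo)&(W[...,2]<hi)];print(lo,hi,len(q),q.min(0) if len(q) else'',q.max(0) if len(q) else '')
```

```text
top 2224 [0.0929 0.1072 0.1183]
plane [-0.2696 -0.0121  0.2448] 2160
((517.2422485351562, -3.386016845703125), (95.89852905273438, 159.05079650878906), 2.417556047439575)
0.01 0.03 1336 [ 0.4102 -0.1488  0.01  ] [0.6627 0.1125 0.0299]
0.035 0.06 571 [ 0.408 -0.111  0.035] [0.6666 0.1009 0.0599]
0.115 0.14 631 [ 0.4671 -0.1239  0.115 ] [0.5372 0.1164 0.1319]
side 690 [0.0945 0.1101 0.1184]
plane [-0.2691 -0.0131  0.245 ] 681
((515.0702514648438, -1.34783935546875), (93.62144470214844, 158.37925720214844), 2.533008098602295)
0.01 0.03 1307 [ 0.4026 -0.1494  0.01  ] [0.6567 0.1141 0.0298]
0.035 0.06 435 [ 0.4036 -0.1106  0.035 ] [0.6664 0.095  0.0596]
0.115 0.14 461 [ 0.4649 -0.1232  0.115 ] [0.5343 0.1192 0.1319]
```

The board isn't level at the start: both depth fits put it about 15° over, with the near edge up (θ ≈ -0.26). The axis passes through about (0.516, -0.002), and the holder yaw is about 2.4°.

My plan uses only shut fingertips, held vertical:
1. Press down the far bare margin to about -55°.
2. Push the raised edge over from the robot side on the copper face.
3. Press it level.

```bash
cat > w.py <<'E'
from h import *
from scipy.spatial.transform import Rotation as Ro
np.set_printoptions(precision=4,suppress=True)
A=np.array([.516,-.002,.105]);YAW=np.radians(2.4)
H=Ro.from_euler('z',YAW).as_matrix()  # holder axes
def rep():
    s=robot.state();T=Ro.from_rotvec(s['ee_rot']).as_matrix()
    print('t',round(s['clock'],2),'tcp',s['tool_pos'],'holder mm',(H.T@(s['tool_pos']-A))*1000,'F',s['force'],'gap',s['finger_gap'])
    return s,T
def to(x,y,z):
    """holder coords (mm rel. to axis centre) -> slide in tool axes"""
    s,T=rep();print('slide',T.T@(A+H@np.array([x,y,z])/1000-s['tool_pos']))
E
python3 - <<'E'
from w import *
s,T=rep();print(T);to(48,0,95)
for k in(0,90,-90,180):
    R=Ro.from_euler('y',k,degrees=True).as_matrix();print(k,(H.T@T@R))
E
```

```text
t 1.1 tcp [0.2191 0.612  0.2055] holder mm [-270.9284  625.8543  100.4825] F [-0.1801 -0.3525 -0.2481] gap 0.9980566575184879
[[ 0.9415 -0.      0.3371]
 [-0.3371 -0.      0.9415]
 [-0.     -1.     -0.    ]]
t 1.1 tcp [0.2191 0.612  0.2055] holder mm [-270.9284  625.8543  100.4825] F [-0.1801 -0.3525 -0.2481] gap 0.9980566575184879
slide [ 0.531   0.0055 -0.4599]
0 [[ 0.9265 -0.      0.3762]
 [-0.3762 -0.      0.9265]
 [-0.     -1.     -0.    ]]
90 [[-0.3762 -0.      0.9265]
 [-0.9265 -0.     -0.3762]
 [ 0.     -1.     -0.    ]]
-90 [[ 0.3762 -0.     -0.9265]
 [ 0.9265 -0.      0.3762]
 [-0.     -1.      0.    ]]
180 [[-0.9265 -0.     -0.3762]
 [ 0.3762 -0.     -0.9265]
 [ 0.     -1.      0.    ]]
```

```bash
python3 -m jog '{"slide": [[0,-0.02,0],[0,-0.01,0],[0,0,0]], "yaw": [-7.4,-7.4,-7.3]}' 0 20
python3 -m jog '{"slide": [[0.02,0,-0.04],[0.02,0,-0.04],[0.02,0,-0.04],[0.02,0,-0.04],[0.02,0,-0.04]], "yaw": [0,0,0,0,0]}'
python3 -m jog '{"slide": [[0.02,0,-0.04],[0.02,0,-0.04],[0.02,0,-0.04],[0.02,0,-0.04],[0.02,0,-0.04]], "yaw": [0,0,0,0,0]}'
python3 -m jog '{"slide": [[0.02,0,-0.04],[0.02,0,-0.04],[0.02,0,-0.04],[0,0,0]], "yaw": [0,0,0,0]}'
python3 - <<'E'
from w import *
s,T=rep();print(H.T@T);to(48,0,60)
E
```

```text
clock: 1.4
tool_pos: [0.2194, 0.6131, 0.2373]
ee_rot: [-1.567, -0.038, 0.036]
force: [0.8, 1.0, 0.0]
finger_gap: 0.778
clock: 1.9
tool_pos: [0.3281, 0.4147, 0.2357]
ee_rot: [-1.57, -0.033, 0.033]
force: [-0.3, 0.1, 0.2]
finger_gap: 0.354
clock: 2.4
tool_pos: [0.4365, 0.2191, 0.2358]
ee_rot: [-1.57, -0.034, 0.032]
force: [0.1, 0.1, -0.1]
finger_gap: 0.002
clock: 2.8
tool_pos: [0.5036, 0.0961, 0.2357]
ee_rot: [-1.574, -0.026, 0.023]
force: [-1.0, 0.9, -0.6]
finger_gap: 0.003
t 2.8 tcp [0.5036 0.0961 0.2357] holder mm [ -8.3159  98.5468 130.6766] F [-0.9915  0.9077 -0.5801] gap 0.0033755857821900783
[[ 0.9999  0.0023  0.0106]
 [-0.0106 -0.0036  0.9999]
 [ 0.0023 -1.     -0.0036]]
t 2.8 tcp [0.5036 0.0961 0.2357] holder mm [ -8.3159  98.5468 130.6766] F [-0.9915  0.9077 -0.5801] gap 0.0033755857821900783
slide [ 0.0572  0.0712 -0.0977]
```

```bash
python3 -m jog '{"slide": [[0.02,0.02,-0.035],[0.02,0.025,-0.032],[0.018,0.03,-0.031],[0,0.03,0],[0,0,0]], "yaw": [0,0,0,0,0]}'
python3 - <<'E'
from w import *
to(49,0,-8)
for c in('top','side'):
    im=robot.get_image(c)
    a=im['color'][130:310,190:400,::-1];cv2.imwrite('pics/%s1.png'%c,cv2.resize(a,None,fx=3,fy=3,interpolation=2))
E
```

```text
clock: 3.3
tool_pos: [0.5597, 0.0074, 0.127]
ee_rot: [-1.571, -0.026, 0.038]
force: [-0.1, 0.5, -0.1]
finger_gap: 0.003
t 3.3 tcp [0.5597 0.0074 0.127 ] holder mm [44.0601  7.5188 21.9615] F [-0.1331  0.5084 -0.091 ] gap 0.003379493580230816
slide [ 0.0052  0.0299 -0.0075]
```

View pics/side1.png

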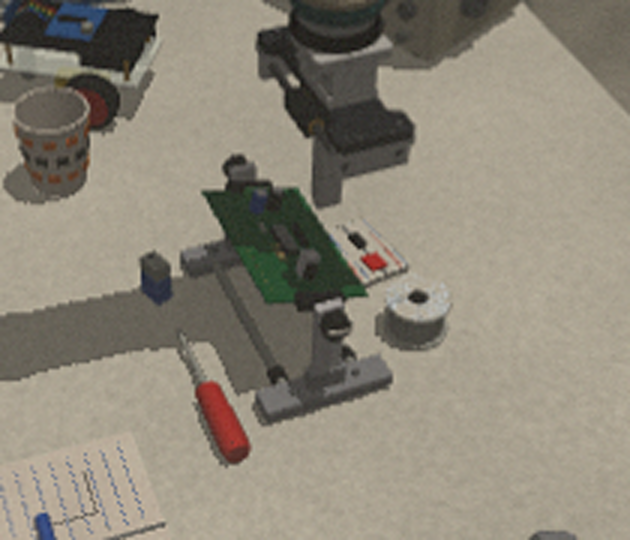

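View pics/top1.png

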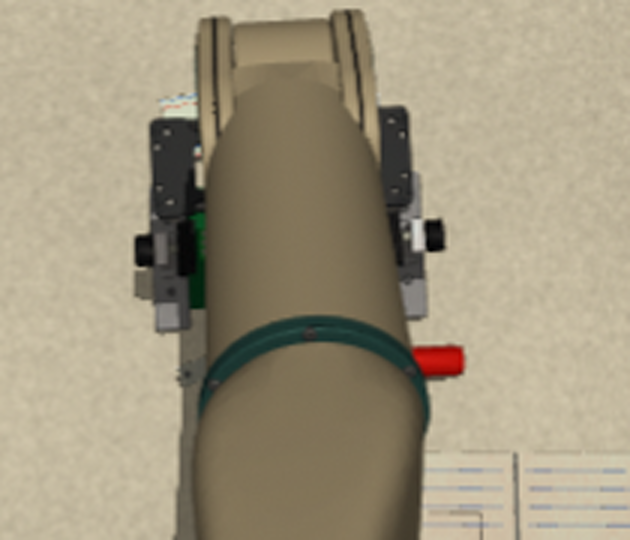

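```bash
python3 -m jog '{"slide": [[0.005,0.015,-0.0075],[0,0.012,0],[0,0.004,0],[0,0.002,0],[0,0,0]], "yaw": [0,0,0,0,0]}'
python3 - <<'E'
from w import *
to(46,0,-17.7)
E
python3 -m jog '{"slide": [[-0.001,0.003,0],[-0.001,0.004,0],[-0.003,0.006,0],[-0.0025,0.003,0],[0,0,0]], "yaw": [0,0,0,0,0]}'
python3 - <<'E'
from w import *
to(37.7,0,-29.7)
E
```

```text
clock: 3.9
tool_pos: [0.5678, 0.0008, 0.0973]
ee_rot: [-1.57, -0.033, 0.034]
force: [0.3, 0.4, -0.1]
finger_gap: 0.007
t 3.9 tcp [0.5678 0.0008 0.0973] holder mm [51.8813  0.6652 -7.6832] F [ 0.32    0.368  -0.1462] gap 0.006861465460793829
slide [-0.0059  0.01   -0.0007]
clock: 4.4
tool_pos: [0.5601, 0.0002, 0.081]
ee_rot: [-1.571, -0.032, 0.033]
force: [0.6, 0.8, 0.4]
finger_gap: 0.001
t 4.4 tcp [0.5601 0.0002 0.081 ] holder mm [ 44.1343   0.395  -24.0237] F [0.6268 0.8309 0.4263] gap 0.0007041032330173805
slide [-0.0064  0.0057 -0.0004]
```

```bash
python3 -m jog '{"slide": [[-0.003,0.003,0],[-0.003,0.003,0],[-0.003,0.002,0],[-0.003,0.003,0],[0,0,0]], "yaw": [0,0,0,0,0]}'
python3 - <<'E'
from w import *
to(32,0,-34.5)
im=robot.get_image('side')
a=im['color'][130:310,190:400,::-1];cv2.imwrite('pics/side2.png',cv2.resize(a,None,fx=3,fy=3,interpolation=2))
W=cloud(im);C=im['color'].astype(int)
X=(W-A)@H*1000
g=(C[...,1]>C[...,0]+12)&(C[...,1]>C[...,2]+8)&(im['range_z']>0)&(abs(X[...,1])<78)&(abs(X[...,0])<60)&(abs(X[...,2])<60)
P=X[g];print(len(P),np.polyfit(P[:,0],P[:,2],1),P.min(0),P.max(0))
E
```

```text
clock: 4.9
tool_pos: [0.5472, -0.0003, 0.07]
ee_rot: [-1.571, -0.031, 0.035]
force: [0.2, 0.6, -0.5]
finger_gap: 0.005
t 4.9 tcp [ 0.5472 -0.0003  0.07  ] holder mm [ 31.2766   0.391  -35.0186] F [ 0.2202  0.5679 -0.4943] gap 0.005038615485118223
slide [ 0.0007 -0.0005 -0.0004]
35 [-1.3211 12.1714] [-25.5844 -76.7204   6.9026] [ 7.2022 68.8662 46.4524]
```

View pics/side2.png

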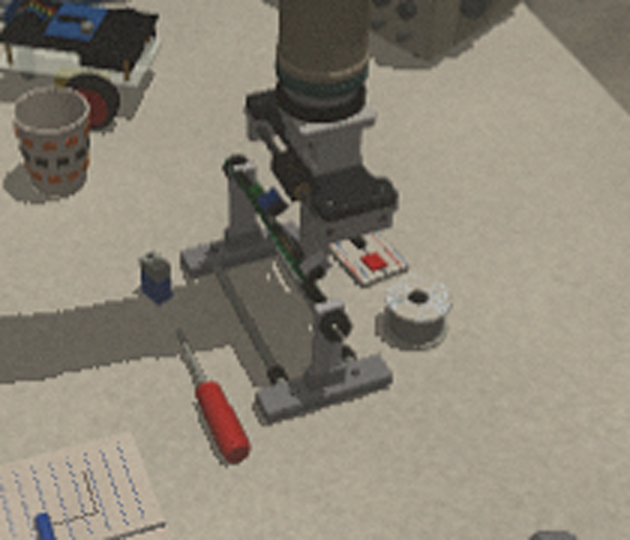

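The board is now steep, about 55–60°, with its near edge up. Next I back off, go over the top, and come down on the robot side.

```bash
python3 -m jog '{"slide": [[0.01,0,0],[0.01,0,0],[0,-0.04,0],[0,-0.045,0],[0,-0.04,0]], "yaw": [0,0,0,0,0]}'
python3 -m jog '{"slide": [[-0.04,-0.01,0],[-0.045,0,0],[-0.04,0,0],[0,0,0]], "yaw": [0,0,0,0]}'
python3 - <<'E'
from w import *
to(-65,0,30)
im=robot.get_image('side')
a=im['color'][130:310,190:400,::-1];cv2.imwrite('pics/side3.png',cv2.resize(a,None,fx=3,fy=3,interpolation=2))
W=cloud(im);C=im['color'].astype(int)
X=(W-A)@H*1000
g=(C[...,1]>C[...,0]+12)&(C[...,1]>C[...,2]+8)&(im['range_z']>0)&(abs(X[...,1])<78)&(abs(X[...,0])<60)&(abs(X[...,2])<60)
P=X[g];print(len(P),np.polyfit(P[:,2],P[:,0],1),P.min(0),P.max(0))
E
```

```text
clock: 5.45
tool_pos: [0.5694, 0.0006, 0.1972]
ee_rot: [-1.571, -0.033, 0.033]
force: [0.7, 0.4, 1.1]
finger_gap: 0.006
clock: 5.85
tool_pos: [0.4381, -0.0051, 0.2055]
ee_rot: [-1.571, -0.028, 0.037]
force: [0.7, -0.4, 0.4]
finger_gap: 0.002
t 5.85 tcp [ 0.4381 -0.0051  0.2055] holder mm [-77.9875   0.1295 100.506 ] F [ 0.6797 -0.4156  0.4319] gap 0.002494119062869312
slide [ 0.0134  0.0704 -0.0001]
81 [-0.6601  5.4589] [-26.0762 -77.1746 -30.4449] [18.5827 77.0208 47.4922]
```

View pics/side3.png

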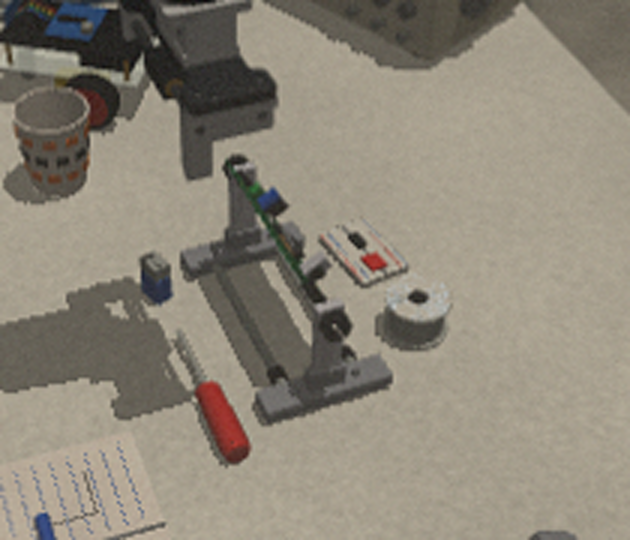

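```bash
python3 -m jog '{"slide": [[0.01,0.03,0],[0.003,0.035,0],[0,0.004,0],[0.01,0,0],[0.01,0,0]], "yaw": [0,0,0,0,0]}'
python3 -m jog '{"slide": [[0.006,0,0],[0.006,0,0],[0.006,0,0],[0.006,0,0],[0,0,0]], "yaw": [0,0,0,0,0]}'
python3 - <<'E'
from w import *
to(-8,0,32)
E
```

```text
clock: 6.4
tool_pos: [0.4789, -0.0032, 0.1375]
ee_rot: [-1.57, -0.035, 0.031]
force: [0.5, 0.7, 0.3]
finger_gap: 0.006
clock: 6.9
tool_pos: [0.502, -0.0022, 0.1367]
ee_rot: [-1.57, -0.035, 0.031]
force: [0.0, 0.1, 0.1]
finger_gap: 0.008
t 6.9 tcp [ 0.502  -0.0022  0.1367] holder mm [-13.9555   0.3839  31.7312] F [0.0204 0.0642 0.0504] gap 0.007817294843284963
slide [ 0.006  -0.0003 -0.0004]
```

```bash
python3 - <<'E'
from w import *
im=robot.get_image('side')
a=im['color'][130:310,190:400,::-1];cv2.imwrite('pics/side4.png',cv2.resize(a,None,fx=3,fy=3,interpolation=2))
E
python3 -m jog '{"slide": [[0.007,0,0],[0.007,0,0],[0.007,0,0],[0.006,0,0],[0,0,0]], "yaw": [0,0,0,0,0]}'
python3 - <<'E'
from w import *
to(28,0,21)
im=robot.get_image('side')
a=im['color'][130:310,190:400,::-1];cv2.imwrite('pics/side5.png',cv2.resize(a,None,fx=3,fy=3,interpolation=2))
E
```

```text
clock: 7.45
tool_pos: [0.5289, -0.001, 0.1364]
ee_rot: [-1.57, -0.034, 0.032]
force: [-0.8, 0.7, 0.4]
finger_gap: 0.01
t 7.45 tcp [ 0.5289 -0.001   0.1364] holder mm [12.9361  0.438  31.3879] F [-0.7729  0.6523  0.4404] gap 0.009853793578858886
slide [ 0.015   0.0104 -0.0004]
```

View pics/side4.png

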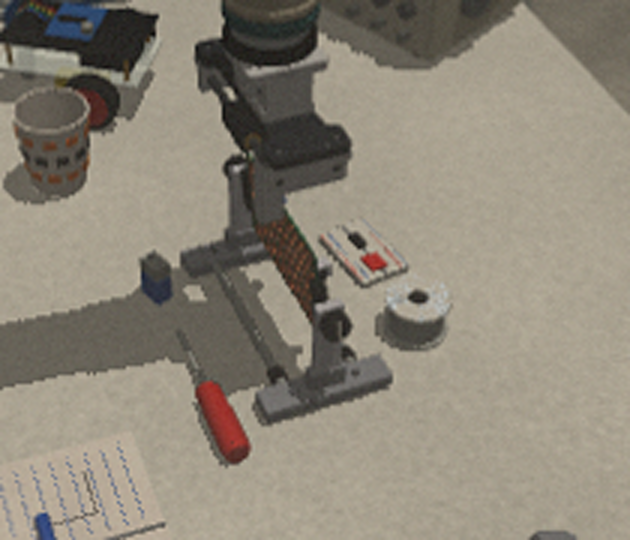

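View pics/side5.png

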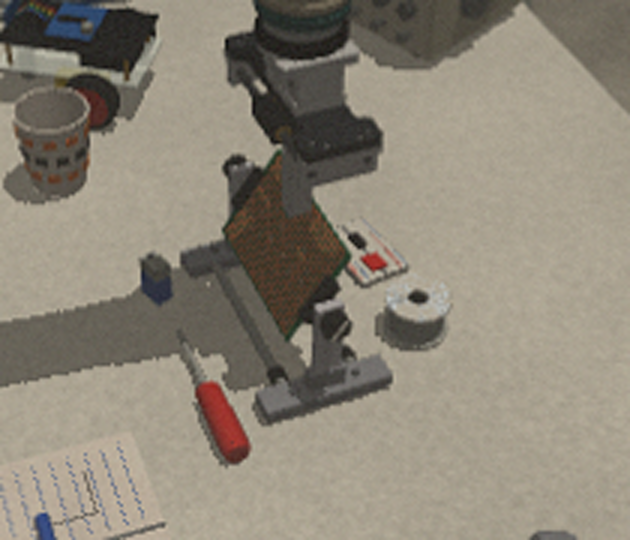

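The copper side is swinging up and the holder feet haven't moved. I'll keep following the arc.

```bash
python3 -m jog '{"slide": [[0.007,0.002,0],[0.004,0.004,0],[0.003,0.005,0],[0.003,0.005,0],[0.002,0.005,0]], "yaw": [0,0,0,0,0]}'
python3 -m jog '{"slide": [[0.001,0.003,0],[0,0,0]], "yaw": [0,0]}'
python3 - <<'E'
from w import *
to(34,0,0)
im=robot.get_image('side')
a=im['color'][130:310,190:400,::-1];cv2.imwrite('pics/side6.png',cv2.resize(a,None,fx=3,fy=3,interpolation=2))
W=cloud(im);X=(W-A)@H*1000;C=im['color'].astype(int)
g=(im['range_z']>0)&(abs(X[...,1])<68)&(abs(X[...,0])<60)&(X[...,2]>-35)&(X[...,2]<35)&(C[...,0]>C[...,2]+8)&(C[...,0]<140)
P=X[g];k=np.polyfit(P[:,0],P[:,2],1);s=abs(np.polyval(k,P[:,0])-P[:,2])<5;print(len(P),s.sum(),np.polyfit(P[s,0],P[s,2],1))
E
```

```text
clock: 8.0
tool_pos: [0.5469, -0.0003, 0.115]
ee_rot: [-1.571, -0.033, 0.033]
force: [-1.2, 0.2, 1.6]
finger_gap: 0.006
clock: 8.2
tool_pos: [0.5476, -0.0003, 0.1119]
ee_rot: [-1.571, -0.033, 0.033]
force: [-0.2, -0.6, 0.5]
finger_gap: 0.01
t 8.2 tcp [ 0.5476 -0.0003  0.1119] holder mm [31.6724  0.3802  6.908 ] F [-0.2325 -0.628   0.526 ] gap 0.009507718722007844
slide [ 0.0023  0.0069 -0.0004]
1147 1116 [0.1335 1.1227]
```

View pics/side6.png

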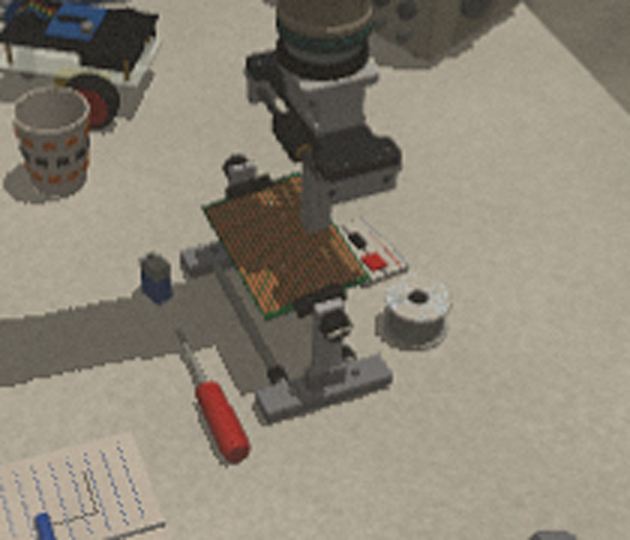

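```bash
python3 -m jog '{"slide": [[0,0.003,0],[0,0.002,0],[0,0.001,0],[0,0,0],[0,0,0]], "yaw": [0,0,0,0,0]}'
python3 - <<'E'
from w import *
rep()
im=robot.get_image('side')
W=cloud(im);X=(W-A)@H*1000;C=im['color'].astype(int)
g=(im['range_z']>0)&(abs(X[...,1])<68)&(abs(X[...,0])<60)&(X[...,2]>-35)&(X[...,2]<35)&(C[...,0]>C[...,2]+8)&(C[...,0]<140)
P=X[g];k=np.polyfit(P[:,0],P[:,2],1);s=abs(np.polyval(k,P[:,0])-P[:,2])<5;print(len(P),s.sum(),np.polyfit(P[s,0],P[s,2],1))
E
```

```text
clock: 8.75
tool_pos: [0.5477, -0.0003, 0.1066]
ee_rot: [-1.57, -0.033, 0.033]
force: [0.9, -0.1, 1.4]
finger_gap: 0.0
t 8.75 tcp [ 0.5477 -0.0003  0.1066] holder mm [31.729   0.4028  1.5605] F [ 0.934  -0.1028  1.3873] gap 0.0002468385648523477
1107 1058 [0.004  1.1769]
```

That leaves 0.2°. I'll lift straight off and move aside so both cameras get a clear view.

```bash
python3 -m jog '{"slide": [[0,-0.01,0],[0,-0.04,0],[0,-0.045,0],[0,-0.03,0.01],[-0.02,0,0.04]], "yaw": [0,0,0,0,0]}'
python3 -m jog '{"slide": [[-0.02,0,0.04],[-0.02,0,0.04],[-0.02,0,0.04],[-0.02,0,0.04],[-0.02,0,0.04]], "yaw": [0,0,0,0,0]}'
python3 -m jog '{"slide": [[-0.02,0,0.04],[-0.02,0,0.04],[-0.02,0,0.04],[-0.02,0,0.04],[-0.02,0,0.04]], "yaw": [0,0,0,0,0]}'
python3 -m jog '{"slide": [[0,0,0],[0,0,0]], "yaw": [0,0]}'
python3 - <<'E'
from w import *
rep()
for c in('top','side'):
    im=robot.get_image(c);cv2.imwrite('pics/%s7.png'%c,im['color'][:,:,::-1])
    a=im['color'][130:310,190:400,::-1];cv2.imwrite('pics/%s7c.png'%c,cv2.resize(a,None,fx=3,fy=3,interpolation=2))
    W=cloud(im);X=(W-A)@H*1000;C=im['color'].astype(int)
    g=(im['range_z']>0)&(abs(X[...,1])<68)&(abs(X[...,0])<60)&(X[...,2]>-35)&(X[...,2]<35)&(C[...,0]>C[...,2]+8)&(C[...,0]<160)
    P=X[g];k=np.polyfit(P[:,0],P[:,2],1);s=abs(np.polyval(k,P[:,0])-P[:,2])<5;print(c,len(P),s.sum(),np.polyfit(P[s,0],P[s,2],1))
    print(cv2.minAreaRect(W[g][s][:,:2].astype(np.float32)*1000))
    for n in('holder','battery','screwdriver','reel','breadboard','car','meter','cup'):
        for d in robot.mark_of(c,n)[:1]: print(n,round(d['p'],2),world(im,d['pixel'],0.))
E
```

```text
clock: 9.3
tool_pos: [0.5302, 0.0451, 0.2363]
ee_rot: [-1.572, -0.035, 0.018]
force: [-0.6, 1.1, 0.0]
finger_gap: 0.008
clock: 9.8
tool_pos: [0.4156, 0.2454, 0.232]
ee_rot: [-1.571, -0.032, 0.033]
force: [-0.1, 0.1, 0.4]
finger_gap: 0.001
clock: 10.3
tool_pos: [0.3075, 0.4409, 0.232]
ee_rot: [-1.571, -0.033, 0.033]
force: [0.7, 0.3, -0.2]
finger_gap: 0.003
clock: 10.5
tool_pos: [0.3078, 0.4401, 0.2315]
ee_rot: [-1.572, -0.035, 0.035]
force: [1.1, -0.3, -0.2]
finger_gap: 0.003
t 10.5 tcp [0.3078 0.4401 0.2315] holder mm [-189.4549  450.4653  126.5295] F [ 1.1218 -0.3113 -0.1999] gap 0.0030999520518090956
top 1592 1548 [0.0047 0.1872]
((517.8496704101562, -1.9162445068359375), (100.25375366210938, 135.71275329589844), 2.2468674182891846)
holder 0.74 [0.5169 0.     0.    ]
battery 0.66 [ 0.5166 -0.0028  0.    ]
screwdriver 0.77 [ 0.4186 -0.0682  0.    ]
reel 0.45 [ 0.4259 -0.0711  0.    ]
breadboard 0.87 [0.6255 0.0605 0.    ]
car 0.81 [0.4346 0.4504 0.    ]
meter 0.92 [ 0.5144 -0.4463  0.    ]
cup 0.86 [0.3718 0.2824 0.    ]
side 1223 1221 [0.0053 1.117 ]
((516.933349609375, -1.9566268920898438), (100.99411010742188, 135.89393615722656), 2.378631830215454)
holder 0.82 [ 0.519  -0.0052  0.    ]
battery 0.66 [0.4173 0.0928 0.    ]
screwdriver 0.56 [ 0.4206 -0.0643 -0.    ]
reel 0.84 [ 0.6297 -0.0571  0.    ]
breadboard 0.84 [0.6378 0.0513 0.    ]
car 0.92 [0.4399 0.4306 0.    ]
meter 0.77 [ 0.5219 -0.4443 -0.    ]
cup 0.57 [0.3681 0.289  0.    ]
```

View pics/top7.png

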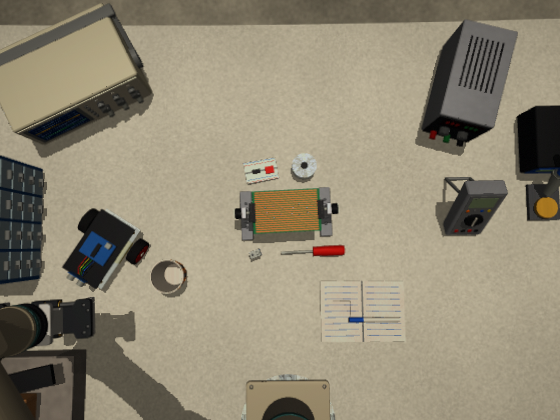

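View pics/side7c.png

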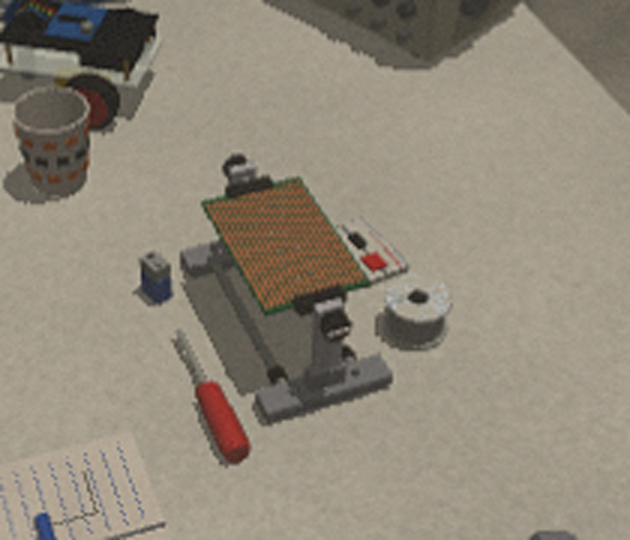

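The board is copper side up and level to about 0.3° in both views (top: centre at (287,212)). Nothing else has moved, so I'm handing in.

```bash
python3 -c "
from workcell import robot
print(robot.job_done())"
```

```text
the job is handed in; nothing more can be done
None
```

The board is flipped: copper side up and level in the holder. I handed it in at about 10.6 s on the robot's clock.

- **What I did:** The board started about 15° off level, near edge up. With the fingers shut, I pressed the far bare margin down to about 57°. I then pushed the raised edge over from the robot side, touching only the edge and the copper face, and pressed it level. The fingers stayed shut throughout, and force readings between moves stayed at about 2 N or less.
- **Level:** Final depth fits give a tilt of 0.27° from the top camera and 0.30° from the side camera.
- **Holder:** Its centre and yaw match the start to within about 2 mm and 0.2°, which is within calibration.
- **Other things on the bench:** They look unmoved in both pictures, and most detector positions agree with the start to within 1 cm. The exceptions:
    - In the last top view, the network confused the battery with the holder and the reel with the screwdriver. I checked both of those by eye in the pictures.
    - Three side-view positions differed by about 12 mm: the battery and cup from their first readings, and the breadboard from its top-view position. I put this down to detector noise, since the pictures show no shift.

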